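# Complete the stamp caddy and hold it up level

### The arm

A 6-joint arm with a two-finger parallel gripper is mounted at the origin on the work surface. World frame = base frame: x ahead of the robot, y to its left, z up, the work surface at z = 0. Lengths are in m, angles in rad, forces in N, time in s.
With the tool pointing down it reaches from about 0.375 to 0.975 m from the base axis. Payload 3.8 kg.
Tool frame: the origin (TCP) lies on the mounting face of the last link; the fingertips stand 173 mm ahead of it and the grasp point (between the pads) lies 155 mm ahead of it; z points along the fingers, y is the line along which they close (so a half turn about z gives the same grasp; the last joint's range is limited). The gripper opens to 85 mm and grips with 20 to 120 N. Pads are 22 mm wide; open, the fingers measure 114 mm over their backs; the gripper's body (76 mm by 85 mm) begins 54 mm behind the grasp point. The pads swing forward as they close: fully open they stand 13 mm farther back than shut.
Start: joints at [1.193, 0.264, 1.604, -0, 1.274, -0.037], TCP at [0.226, 0.636, 0.405] pointing down, gripper open.
Joint ranges: [-2.63, 2.63], [-0.94, 2.18], [0.31, 2.57], [-1.31, 4.45], [0, 2.66], [-2.55, 2.55]. Speed limits (rad/s): [2.57, 2.57, 3.14, 3.14, 3.14, 3.14].

### API

Orientations are given as a rotation vector (axis times angle).
In Python, from workcell import bot gives the robot as it stands.
- The arm moves only by the tool drive_tool, never from a script. Its argument "increments" is a list of rows, each an object with "delta_pos": the shift along the tool's x, y, z in mm, a list of three; "turn": the turn about the tool's z in rad; "jaw": the opening, from -1 (shut) to 1 (fully open). A call has 1 to 8 rows; each row shifts and turns the commanded pose from where the row before left it, along the tool's axes as they then stand; what a row does not reach is not made up. A row lasts 1/12 s, in which the tool goes at most 41.7 mm and 7.16 degrees, less where a joint would pass 70% of its speed; a pose out of reach is approached as far as the arm can. A call is refused whole if a number of a shift passes 41.7 or a number of a turn 0.125, either way. A call with a gripper value outside its range is refused whole. The fingers move at their own pace and stop on an object; "grip_force" is the grip in N (left out, the last holds). Time passes only in rows, so rows that do not move let the fingers close. It gives the time, the measured TCP pose, the force, the opening and the grip force at its end, in the units of the state.
- bot.read_state(): the state, without advancing time (a new reading comes with each control period).
- bot.read_camera(name): name is "side" or "top"; returns a dict with "pixels" (420x560x3 uint8, red, green, blue), "fovy" (degrees; the focal length in pixels is half the picture's height over the tangent of half this angle, whatever the lens; pixels are square), "cx", "cy" (the principal point, pixels), "camera_from_world" (4x4, takes a point from world to camera coordinates). Camera axes: x right, y down, z forward; pixel columns grow to the right and rows downward; lengths in m; the calibration is good to about 2 mm. A picture is of the moment at which its call begins. There is no depth.
- bot.finish_job(): hands the job in; it is judged then, once.
The state is a dict: "time": time; "q": joint angles; "joint_vel": joint speeds; "joint_torque": joint torques, N m; "tool_pos": TCP position; "tcp_rot": TCP orientation; "wrist_force": force on the tool from outside, world axes, zero at the start; "torque": the same for the moment, N m; "width": opening from 0.0 (shut) to 1.0 (fully open); "grip_force": force on a finger pad.
Only numpy, scipy, OpenCV 4.12 (cv2) and the standard library are available. Lean on these libraries where they do the work, as an engineer would, in place of code of your own. Each camera call takes 0.05 s, during which the arm holds its last target. There are 200 camera calls.

### The job

Seat the oblong wooden printing block fully down, flat and square in the empty pocket of the stamp caddy, carved face up, and let go of it while the caddy still stands on the table. Then take the caddy by its handle bar, lift it straight up about 10 cm clear of the table and finish while holding it there, level and still, with both blocks in their pockets. Leave the other things on the table where they are and never tip the caddy far over.

Things in the scene. Friction and masses are not known exactly. Their poses are not given: they have to be found in the camera images.
- caddy: Loose plywood caddy, about 0.38 kg empty, any yaw. Origin: centre of its underside; x along its length, z up. Deck 270 x 100 x 24 mm, two equal pockets 70 (x) x 50 (y) mm, 14 mm deep, at x = -90 mm (empty) and +90 mm (filled). At x = 0 two posts (18 x 12 mm, at y = +-44 mm) carry the handle bar: 100 mm along y, 18 mm thick (x), from 110 to 132 mm above the underside.
- caddy_handle (a point): Centre of the handle bar, 121 mm above the caddy's underside; same axes as the caddy: the bar runs along y and is pinched across x (18 mm). With both pockets filled the balance point lies almost under it (within about 5 mm).
- pocket_empty (a point): Centre of the floor of the empty pocket (caddy x = -90 mm, 10 mm above the underside, 14 mm below the deck's top); same axes as the caddy.
- pocket_taken (a point): Centre of the floor of the filled pocket (caddy x = +90 mm); same axes as the caddy.
- stamp: The oblong wooden printing block to be seated: 64 (x) x 44 (y) x 40 (z) mm, about 0.075 kg, on the table, carved face up (thin dark pattern). Origin: centre of its underside, z up. It fits the pocket with 3 mm of play on each side, long side along the caddy's length, either way round, and then stands 26 mm proud of the deck.
- seated_stamp: An identical block, already loose in the caddy's other pocket. Origin: centre of its underside.
- round_stamp: Bystander: round wooden printing block, 52 mm across, 40 mm tall. Origin: centre of its underside.
- small_stamp: Bystander: small square wooden printing block, 36 x 36 x 40 mm. Origin: centre of its underside. The oblong, round and small square blocks may lie in any of three places.
- tube: Bystander: standing cardboard tube, 46 mm across, 150 mm tall. Origin: centre of its underside.
- short_tube: Bystander: standing cardboard tube, 52 mm across, 100 mm tall. Origin: centre of its underside.
- glue: Bystander: white glue bottle, 48 mm across, 130 mm tall. Origin: centre of its underside.
- tin: Bystander: tin can, 74 mm across, 85 mm tall. Origin: centre of its underside.
- tape: Bystander: roll of clear tape lying flat, 84 mm across, 24 mm tall. Origin: centre of its underside.
Mind the look-alikes: they are no part of the job. Leave any pink look-alike of the stamp alone. Leave any red look-alike of the seated_stamp alone.

How it is judged:
By the outcome, as a careful person would: the job done as asked, in the order asked, and still so for the second after the job is handed in, while the arm keeps its last pose, push and grip.
It also fails if it takes over 58 s, if anything falls off the work surface, if the arm or the gripper's body presses on something with over 40 N, if the wrist force passes 120 N, or if a joint passes its speed limit or range.

## Working session

There is one attempt and no reset: what is moved stays moved. The work goes in short steps, Python scripts to look and compute and a tool call to move; the robot and the scene stay as the last step left them, time stands still between calls to the robot, and variables do not carry over. Pictures are saved under pics/ and viewed, at most 10 in all, crops included, and the job is handed in when it is done.

Besides the shell and the picture viewer there is one more tool, called after "Request:" by a JSON object that holds its "op" and its "data", one argument or row to a line. drive_tool: Moves the arm, as the interface text tells. Its arguments: {"type":"object","properties":{"increments":{"type":"array"},"grip_force":{"type":"number"}},"required":["increments"]}

```bash
mkdir -p pics
cat > h.py <<'E'
from workcell import bot
import numpy as np, cv2
from scipy.spatial.transform import Rotation as R
def cam(n):
    c=bot.read_camera(n); c['f']=210/np.tan(np.radians(c['fovy'])/2); return c
def save(c,name,crop=None,s=1):
    p=c['pixels'][...,::-1]
    if crop: x0,y0,x1,y1=crop; p=p[y0:y1,x0:x1]
    cv2.imwrite('pics/'+name,cv2.resize(p,None,fx=s,fy=s,interpolation=cv2.INTER_CUBIC))
def ray(c,u,v):
    T=c['camera_from_world']; d=T[:3,:3].T@np.array([(u-c['cx'])/c['f'],(v-c['cy'])/c['f'],1]); return -T[:3,:3].T@T[:3,3],d
def atz(c,u,v,z):
    o,d=ray(c,u,v); return o+d*(z-o[2])/d[2]
def proj(c,p):
    q=c['camera_from_world']@np.append(p,1); return c['f']*q[:2]/q[2]+[c['cx'],c['cy']]
def tri(c1,p1,c2,p2):
    A=[];b=[]
    for c,p in((c1,p1),(c2,p2)):
        o,d=ray(c,*p); d/=np.linalg.norm(d); M=np.eye(3)-np.outer(d,d); A.append(M);b.append(M@o)
    return np.linalg.lstsq(np.vstack(A),np.hstack(b),rcond=None)[0]
E
python3 - <<'E'
from h import *
import pickle
a=cam('top');b=cam('side');save(a,'t0.png',None,1.4);save(b,'s0.png',None,1.4)
pickle.dump((a,b),open('c0.pkl','wb'))
for c in(a,b): print(c['f'],c['cx'],c['cy'],ray(c,c['cx'],c['cy']))
s=bot.read_state();print(s)
E
```

```text
414.93501249269787 284.4699717843122 213.12474720441338 (array([0.46575451, 0.03557024, 1.13351632]), array([ 0.12675987, -0.01889045, -0.99175354]))
398.30033499533226 283.8891579495187 215.1176855375885 (array([ 0.43166919, -0.77452916,  0.72142532]), array([ 0.15471798,  0.784713  , -0.60023983]))
{'time': 0.1, 'q': array([ 1.19310412e+00,  2.64675664e-01,  1.60525366e+00, -1.45432897e-05,
        1.27369640e+00, -3.69023936e-02]), 'joint_vel': array([ 0.00115972, -0.00133572, -0.00241666, -0.00257801,  0.00170866,
       -0.00061797]), 'joint_torque': array([ 7.07328181e-04, -5.16705823e+01, -3.68589950e+01,  9.72873954e-05,
        6.09437615e-03, -5.27482005e-07]), 'tool_pos': array([0.2254961 , 0.63588763, 0.40347885]), 'tcp_rot': array([-0.53264921, -3.09569636,  0.00312926]), 'wrist_force': array([-0.19489839,  0.34822223, -0.71090575]), 'torque': array([-0.00667137, -0.03642885, -0.00182853]), 'grip_force': 0.0, 'width': 0.9989453292025947}
```

View pics/t0.png

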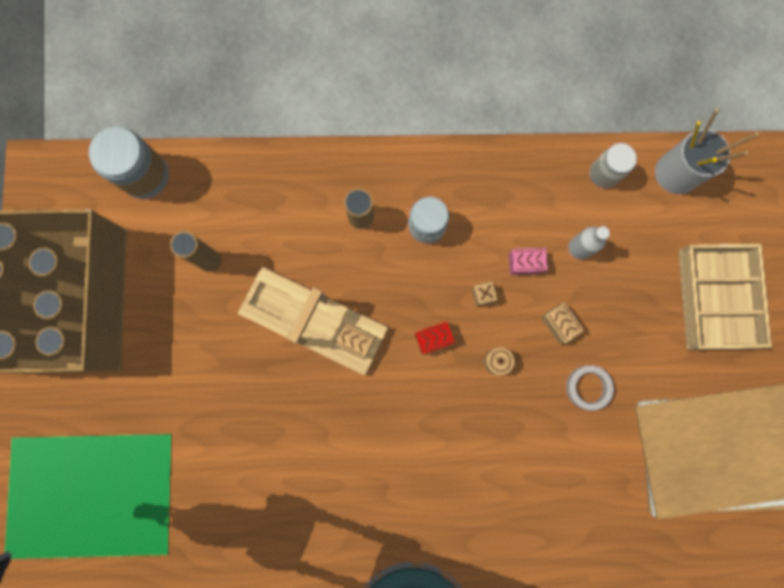

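View pics/s0.png

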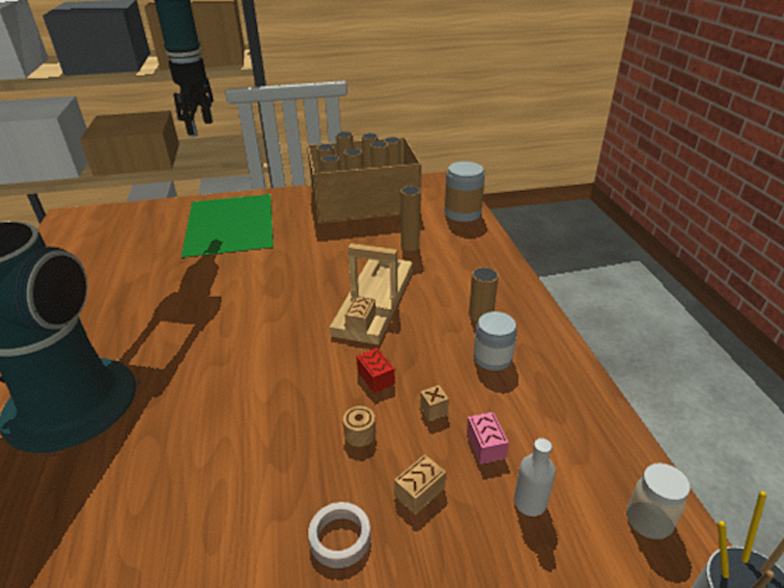

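The top view shows the natural oblong stamp at (565,323), the caddy centred near (313,320) with its empty pocket at the left end (265,298), and the bystanders clear of both. In the side view the stamp is at (420,483) and the caddy at (372,295). Next I'll enlarge crops.

Run:
```python
from h import *
import pickle
a,b=pickle.load(open('c0.pkl','rb'))
def cr(c,x0,y0,w,h,s): return cv2.resize(c['pixels'][y0:y0+h,x0:x0+w,::-1],(w*s,h*s),interpolation=cv2.INTER_CUBIC)
# top: caddy 165..285 x 185..270 s6 ; 
cv2.imwrite('pics/tc.png',cr(a,165,185,120,85,6))
A=cr(a,380,205,50,50,8);B=cr(b,275,320,50,50,8)
cv2.imwrite('pics/st.png',np.hstack([A,B]))
cv2.imwrite('pics/sc.png',cr(b,230,165,75,85,7))
```

```text
(no output)
```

View pics/tc.png

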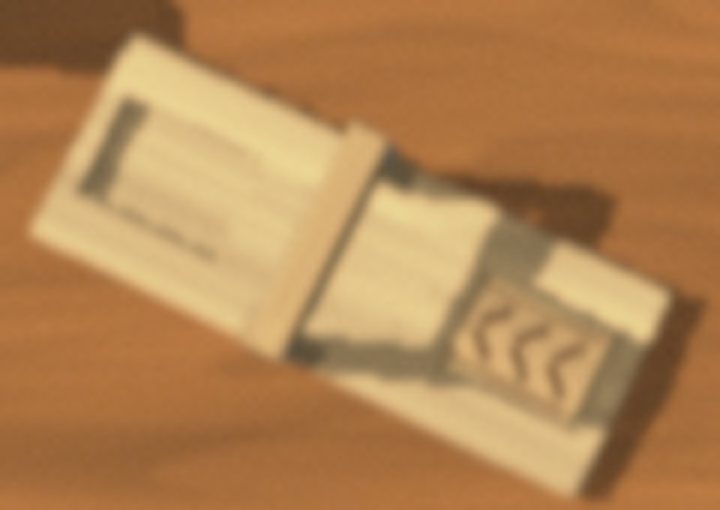

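View pics/st.png

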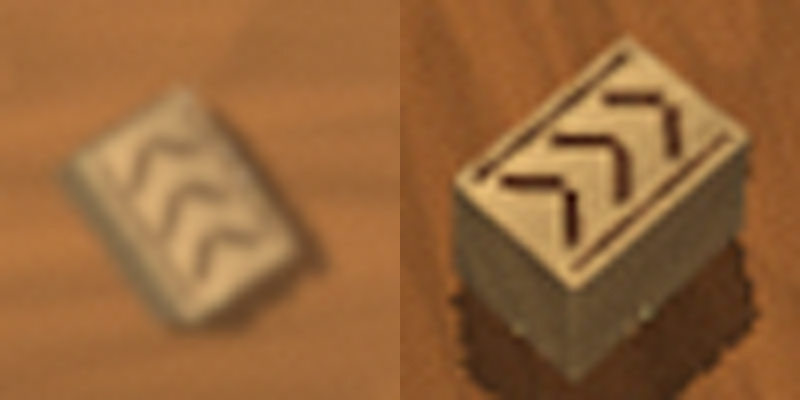

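View pics/sc.png

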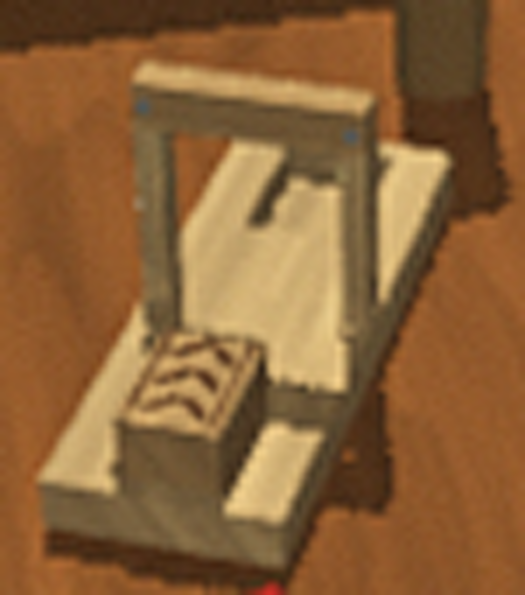

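The crops show the deck corners, bar and pocket clearly. I read the stamp top corners as (180,88), (300,247), (190,320), (80,162) in the left picture, and (345,138), (172,288), (57,182), (230,38) in the right one. I'll triangulate these.

```bash
cat > m.py <<'E'
from h import *
import pickle
a,b=pickle.load(open('c0.pkl','rb'))
def P(l,x0,y0,s): return [((u+.5)/s-.5+x0,(v+.5)/s-.5+y0) for u,v in l]
np.set_printoptions(precision=4,suppress=True)
def go(n,ta,tb,z):
    q=np.array([tri(a,p,b,r) for p,r in zip(ta,tb)])
    print(n,'tri\n',q,'mean',q.mean(0))
    for c,l in((a,ta),(b,tb)):
        k=np.array([atz(c,*p,z) for p in l]); e=np.linalg.norm(k-np.roll(k,-1,0),axis=1)
        print(' atz mean',k.mean(0),'edges',e,'yaw',[np.degrees(np.arctan2(*(k[(i+1)%4]-k[i])[1::-1])).round(1) for i in range(4)])
go('deck',P([(137,37),(33,235),(578,497),(670,290)],165,185,6),P([(452,155),(235,140),(42,483),(283,525)],230,165,7),.024)
go('bar',P([(350,122),(388,145),(283,357),(247,335)],165,185,6),P([(375,92),(373,110),(135,86),(145,62)],230,165,7),.132)
go('stamp',P([(180,88),(300,247),(190,320),(80,162)],380,205,8),P([(345,138),(172,288),(57,182),(230,38)],275,320,8),.04)
E
python3 m.py
```

```text
deck tri
 [[0.673  0.275  0.0269]
 [0.5825 0.3226 0.0185]
 [0.464  0.0796 0.0267]
 [0.5536 0.0376 0.024 ]] mean [0.5683 0.1787 0.024 ]
 atz mean [0.569  0.1785 0.024 ] edges [0.0998 0.2698 0.1001 0.2661] yaw [np.float64(153.0), np.float64(-116.6), np.float64(-24.9), np.float64(63.5)]
 atz mean [0.5676 0.1784 0.024 ] edges [0.1015 0.2577 0.0992 0.2707] yaw [np.float64(160.2), np.float64(-116.3), np.float64(-27.1), np.float64(63.3)]
bar tri
 [[0.6163 0.1657 0.1338]
 [0.6093 0.1499 0.1353]
 [0.5223 0.1926 0.1329]
 [0.5298 0.2067 0.1351]] mean [0.5694 0.1787 0.1343]
 atz mean [0.5691 0.1791 0.132 ] edges [0.0182 0.0949 0.017  0.0951] yaw [np.float64(-122.3), np.float64(153.6), np.float64(57.8), np.float64(-25.8)]
 atz mean [0.5706 0.1825 0.132 ] edges [0.0137 0.0984 0.019  0.0976] yaw [np.float64(-104.9), np.float64(156.7), np.float64(70.0), np.float64(-26.4)]
stamp tri
 [[ 0.5928 -0.2992  0.0385]
 [ 0.5391 -0.3349  0.0428]
 [ 0.517  -0.2979  0.0401]
 [ 0.5699 -0.2642  0.04  ]] mean [ 0.5547 -0.299   0.0404]
 atz mean [ 0.5546 -0.2991  0.04  ] edges [0.0653 0.0447 0.0629 0.0423] yaw [np.float64(-145.5), np.float64(121.7), np.float64(32.5), np.float64(-55.2)]
 atz mean [ 0.5548 -0.2988  0.04  ] edges [0.0619 0.0412 0.0626 0.0417] yaw [np.float64(-148.0), np.float64(121.2), np.float64(32.5), np.float64(-59.7)]
```

```bash
cat > plan.py <<'E'
import sys,json
from h import *
# args: x y z closing_deg  (world target of TCP) ; prints rows of 8
x,y,z,c=map(float,sys.argv[1:5]); jaw=float(sys.argv[5]); vm=float(sys.argv[6]) if len(sys.argv)>6 else 40
s=bot.read_state(); p=s['tool_pos']; M=R.from_rotvec(s['tcp_rot']).as_matrix()
th=np.degrees(np.arctan2(M[1,1],M[0,1])); d=(c-th+180)%360-180
if len(sys.argv)>7: d=float(sys.argv[7])*abs(d) if abs(d)<=180 else d
t=-np.radians(d); D=(np.array([x,y,z])-p)*1000
n=max(int(np.ceil(np.linalg.norm(D)/vm)),int(np.ceil(abs(t)/.12)),1)
print('t',s['time'],'pos',p.round(4),'closing',th.round(2),'tilt',np.degrees(np.arccos(-M[2,2])).round(2),'D',D.round(1),'turn',t.round(3),'F',s['wrist_force'].round(1),'w',s['width'],'g',s['grip_force'],'n',n)
rows=[]
for i in range(n):
    rows.append({"delta_pos":[round(v) if n>1 else round(v,1) for v in M.T@(D/n)],"turn":round(t/n,3),"jaw":jaw})
    M=M@R.from_rotvec([0,0,t/n]).as_matrix()
for i in range(0,n,8): print(json.dumps(rows[i:i+8]).replace(' ',''))
E
python3 plan.py .5547 -.299 .33 -57.7 1
```

```text
t 0.1 pos [0.2255 0.6359 0.4035] closing 70.47 tilt 0.12 D [ 329.2 -934.9  -73.5] turn 2.237 F [-0.2  0.3 -0.7] w 0.9989453292025947 g 0.0 n 25
[{"delta_pos":[-25,-31,3],"turn":0.089,"jaw":1.0},{"delta_pos":[-28,-28,3],"turn":0.089,"jaw":1.0},{"delta_pos":[-30,-26,3],"turn":0.089,"jaw":1.0},{"delta_pos":[-32,-23,3],"turn":0.089,"jaw":1.0},{"delta_pos":[-34,-20,3],"turn":0.089,"jaw":1.0},{"delta_pos":[-36,-17,3],"turn":0.089,"jaw":1.0},{"delta_pos":[-37,-14,3],"turn":0.089,"jaw":1.0},{"delta_pos":[-38,-10,3],"turn":0.089,"jaw":1.0}]
[{"delta_pos":[-39,-7,3],"turn":0.089,"jaw":1.0},{"delta_pos":[-39,-3,3],"turn":0.089,"jaw":1.0},{"delta_pos":[-40,0,3],"turn":0.089,"jaw":1.0},{"delta_pos":[-39,4,3],"turn":0.089,"jaw":1.0},{"delta_pos":[-39,7,3],"turn":0.089,"jaw":1.0},{"delta_pos":[-38,11,3],"turn":0.089,"jaw":1.0},{"delta_pos":[-37,14,3],"turn":0.089,"jaw":1.0},{"delta_pos":[-36,17,3],"turn":0.089,"jaw":1.0}]
[{"delta_pos":[-34,20,3],"turn":0.089,"jaw":1.0},{"delta_pos":[-32,23,3],"turn":0.089,"jaw":1.0},{"delta_pos":[-30,26,3],"turn":0.089,"jaw":1.0},{"delta_pos":[-27,29,3],"turn":0.089,"jaw":1.0},{"delta_pos":[-25,31,3],"turn":0.089,"jaw":1.0},{"delta_pos":[-22,33,3],"turn":0.089,"jaw":1.0},{"delta_pos":[-19,35,3],"turn":0.089,"jaw":1.0},{"delta_pos":[-16,36,3],"turn":0.089,"jaw":1.0}]
[{"delta_pos":[-12,38,3],"turn":0.089,"jaw":1.0}]
```

Request:
{"op": "drive_tool", "data": {
  "increments": [
    {"delta_pos": [-25,-31,3],"turn": 0.089,"jaw": 1.0},
    {"delta_pos": [-28,-28,3],"turn": 0.089,"jaw": 1.0},
    {"delta_pos": [-30,-26,3],"turn": 0.089,"jaw": 1.0},
    {"delta_pos": [-32,-23,3],"turn": 0.089,"jaw": 1.0},
    {"delta_pos": [-34,-20,3],"turn": 0.089,"jaw": 1.0},
    {"delta_pos": [-36,-17,3],"turn": 0.089,"jaw": 1.0},
    {"delta_pos": [-37,-14,3],"turn": 0.089,"jaw": 1.0},
    {"delta_pos": [-38,-10,3],"turn": 0.089,"jaw": 1.0}
  ]
}}

```text
time: 0.77
tool_pos: [0.3319, 0.336, 0.3801]
tcp_rot: [-1.584, -2.713, 0.001]
wrist_force: [1.1, -1.0, -0.1]
width: 0.999
grip_force: 0.0
```

Request:
{"op": "drive_tool", "data": {
  "increments": [
    {"delta_pos": [-39,-7,3],"turn": 0.089,"jaw": 1.0},
    {"delta_pos": [-39,-3,3],"turn": 0.089,"jaw": 1.0},
    {"delta_pos": [-40,0,3],"turn": 0.089,"jaw": 1.0},
    {"delta_pos": [-39,4,3],"turn": 0.089,"jaw": 1.0},
    {"delta_pos": [-39,7,3],"turn": 0.089,"jaw": 1.0},
    {"delta_pos": [-38,11,3],"turn": 0.089,"jaw": 1.0},
    {"delta_pos": [-37,14,3],"turn": 0.089,"jaw": 1.0},
    {"delta_pos": [-36,17,3],"turn": 0.089,"jaw": 1.0}
  ]
}}

```text
time: 1.43
tool_pos: [0.439, 0.0382, 0.3564]
tcp_rot: [-2.431, -1.99, -0.0]
wrist_force: [1.1, 0.4, 0.7]
width: 1.0
grip_force: 0.0
```

Request:
{"op": "drive_tool", "data": {
  "increments": [
    {"delta_pos": [-34,20,3],"turn": 0.089,"jaw": 1.0},
    {"delta_pos": [-32,23,3],"turn": 0.089,"jaw": 1.0},
    {"delta_pos": [-30,26,3],"turn": 0.089,"jaw": 1.0},
    {"delta_pos": [-27,29,3],"turn": 0.089,"jaw": 1.0},
    {"delta_pos": [-25,31,3],"turn": 0.089,"jaw": 1.0},
    {"delta_pos": [-22,33,3],"turn": 0.089,"jaw": 1.0},
    {"delta_pos": [-19,35,3],"turn": 0.089,"jaw": 1.0},
    {"delta_pos": [0,0,0],"turn": 0,"jaw": 1.0}
  ]
}}

```text
time: 2.1
tool_pos: [0.5342, -0.2267, 0.3347]
tcp_rot: [2.922, 1.144, -0.0]
wrist_force: [1.1, 0.3, -0.5]
width: 0.999
grip_force: 0.0
```

```bash
python3 plan.py .5547 -.299 .26 -57.7 1 30
```

```text
t 2.1 pos [ 0.5342 -0.2267  0.3347] closing -47.24 tilt 0.18 D [ 20.5 -72.3 -74.7] turn 0.183 F [ 1.1  0.3 -0.5] w 0.9989919606330209 g 0.0 n 4
[{"delta_pos":[-8,17,19],"turn":0.046,"jaw":1.0},{"delta_pos":[-8,17,19],"turn":0.046,"jaw":1.0},{"delta_pos":[-7,17,19],"turn":0.046,"jaw":1.0},{"delta_pos":[-6,18,19],"turn":0.046,"jaw":1.0}]
```

Request:
{"op": "drive_tool", "data": {
  "increments": [
    {"delta_pos": [-8,17,19],"turn": 0.046,"jaw": 1.0},
    {"delta_pos": [-8,17,19],"turn": 0.046,"jaw": 1.0},
    {"delta_pos": [-7,17,19],"turn": 0.046,"jaw": 1.0},
    {"delta_pos": [-6,18,19],"turn": 0.046,"jaw": 1.0},
    {"delta_pos": [0,0,0],"turn": 0,"jaw": 1.0},
    {"delta_pos": [0,0,0],"turn": 0,"jaw": 1.0}
  ]
}}

```text
time: 2.6
tool_pos: [0.5532, -0.2927, 0.2576]
tcp_rot: [-3.012, -0.882, 0.005]
wrist_force: [-0.7, -0.0, -0.1]
width: 1.002
grip_force: 0.0
```

```bash
python3 plan.py .5547 -.299 .191 -57.7 1 25
python3 - <<'E'
from h import *
a=cam('top');b=cam('side');s=bot.read_state();M=R.from_rotvec(s['tcp_rot']).as_matrix()
A=a['pixels'][190:270,360:460,::-1];B=b['pixels'][270:390,250:350,::-1]
cv2.imwrite('pics/g1.png',np.hstack([cv2.resize(A,(400,320),interpolation=2),cv2.resize(B,(400,480),interpolation=2)[-320:]]))
E
```

```text
t 2.6 pos [ 0.5532 -0.2927  0.2576] closing -57.36 tilt 0.26 D [  1.5  -6.3 -66.6] turn 0.006 F [-0.7 -0.  -0.1] w 1.00207478552778 g 0.0 n 3
[{"delta_pos":[-1,2,22],"turn":0.002,"jaw":1.0},{"delta_pos":[-1,2,22],"turn":0.002,"jaw":1.0},{"delta_pos":[-1,2,22],"turn":0.002,"jaw":1.0}]
```

View pics/g1.png

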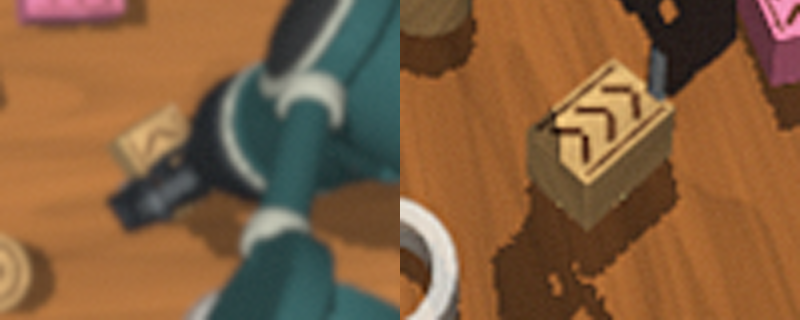

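Run:
```python
from h import *
import pickle
a,b=pickle.load(open('c0.pkl','rb'))
s=bot.read_state();M=R.from_rotvec(s['tcp_rot']).as_matrix();p=s['tool_pos']
for h in(.16,):
  for y in(-.0425,-.057,.0425,.057):
    t=p+M@[0,y,h]; u=proj(a,t);w=proj(b,t)
    print(y,t.round(3),((u-[360,190])*4).round(),((w-[250,270])*4-[0,160]+[400,0]).round())
```

```text
-0.0425 [ 0.531 -0.256  0.1  ] [135. 191.] [535. -18.]
-0.057 [ 0.523 -0.244  0.1  ] [116. 204.] [515. -34.]
0.0425 [ 0.577 -0.328  0.1  ] [244. 116.] [661.  83.]
0.057 [ 0.585 -0.34   0.1  ] [262. 103.] [685. 101.]
```

The picture agrees with the projection: the right finger sits where predicted at (660,80). I'll descend.

Request:
{"op": "drive_tool", "data": {
  "increments": [
    {"delta_pos": [-1,2,23],"turn": 0.002,"jaw": 1.0},
    {"delta_pos": [-1,2,23],"turn": 0.002,"jaw": 1.0},
    {"delta_pos": [0,2,22],"turn": 0.002,"jaw": 1.0},
    {"delta_pos": [0,0,0],"turn": 0,"jaw": 1.0},
    {"delta_pos": [0,0,0],"turn": 0,"jaw": 1.0}
  ]
}}

```text
time: 3.12
tool_pos: [0.5552, -0.2979, 0.1918]
tcp_rot: [-3.016, -0.875, 0.002]
wrist_force: [-0.4, -0.5, 0.0]
width: 1.0
grip_force: 0.0
```

```bash
python3 plan.py .5547 -.299 .187 -57.7 1 25
```

```text
t 3.1167 pos [ 0.5552 -0.2979  0.1918] closing -57.62 tilt 0.1 D [-0.5 -1.1 -4.8] turn 0.001 F [-0.4 -0.5  0. ] w 1.0001200976498184 g 0.0 n 1
[{"delta_pos":[-1.0,0.6,4.8],"turn":0.001,"jaw":1.0}]
```

Request:
{"op": "drive_tool", "data": {
  "increments": [
    {"delta_pos": [-1,0.6,4],"turn": 0,"jaw": 1.0},
    {"delta_pos": [0,0,0],"turn": 0,"jaw": -1},
    {"delta_pos": [0,0,0],"turn": 0,"jaw": -1},
    {"delta_pos": [0,0,0],"turn": 0,"jaw": -1},
    {"delta_pos": [0,0,0],"turn": 0,"jaw": -1},
    {"delta_pos": [0,0,0],"turn": 0,"jaw": -1},
    {"delta_pos": [0,0,0],"turn": 0,"jaw": -1},
    {"delta_pos": [0,0,0],"turn": 0,"jaw": -1}
  ],
  "grip_force": 30
}}

```text
time: 3.78
tool_pos: [0.5556, -0.3004, 0.189]
tcp_rot: [3.016, 0.874, 0.002]
wrist_force: [-0.1, 0.2, 6.3]
width: 0.509
grip_force: 33.1
```

Request:
{"op": "drive_tool", "data": {
  "increments": [
    {"delta_pos": [0,0,-20],"turn": 0,"jaw": -1},
    {"delta_pos": [0,0,-35],"turn": 0,"jaw": -1},
    {"delta_pos": [0,0,-35],"turn": 0,"jaw": -1},
    {"delta_pos": [0,0,-35],"turn": 0,"jaw": -1},
    {"delta_pos": [0,0,-35],"turn": 0,"jaw": -1},
    {"delta_pos": [0,0,-20],"turn": 0,"jaw": -1},
    {"delta_pos": [0,0,0],"turn": 0,"jaw": -1}
  ]
}}

```text
time: 4.37
tool_pos: [0.5566, -0.301, 0.3745]
tcp_rot: [3.01, 0.872, 0.012]
wrist_force: [-0.0, 0.2, 0.1]
width: 0.508
grip_force: 32.3
```

```bash
python3 plan.py .609 .2592 .36 -26.5 -1 30
```

```text
t 4.3667 pos [ 0.5566 -0.301   0.3745] closing -57.7 tilt 0.62 D [ 52.4 560.2 -14.5] turn -0.545 F [-0.   0.2  0.1] w 0.5078602908571906 g 32.274370193481445 n 19
[{"delta_pos":[18,-23,1],"turn":-0.029,"jaw":-1.0},{"delta_pos":[19,-23,1],"turn":-0.029,"jaw":-1.0},{"delta_pos":[19,-22,1],"turn":-0.029,"jaw":-1.0},{"delta_pos":[20,-22,1],"turn":-0.029,"jaw":-1.0},{"delta_pos":[21,-21,1],"turn":-0.029,"jaw":-1.0},{"delta_pos":[21,-21,1],"turn":-0.029,"jaw":-1.0},{"delta_pos":[22,-20,1],"turn":-0.029,"jaw":-1.0},{"delta_pos":[22,-19,1],"turn":-0.029,"jaw":-1.0}]
[{"delta_pos":[23,-19,1],"turn":-0.029,"jaw":-1.0},{"delta_pos":[23,-18,1],"turn":-0.029,"jaw":-1.0},{"delta_pos":[24,-17,1],"turn":-0.029,"jaw":-1.0},{"delta_pos":[24,-17,1],"turn":-0.029,"jaw":-1.0},{"delta_pos":[25,-16,1],"turn":-0.029,"jaw":-1.0},{"delta_pos":[25,-15,1],"turn":-0.029,"jaw":-1.0},{"delta_pos":[26,-15,1],"turn":-0.029,"jaw":-1.0},{"delta_pos":[26,-14,1],"turn":-0.029,"jaw":-1.0}]
[{"delta_pos":[27,-13,1],"turn":-0.029,"jaw":-1.0},{"delta_pos":[27,-12,1],"turn":-0.029,"jaw":-1.0},{"delta_pos":[27,-11,1],"turn":-0.029,"jaw":-1.0}]
```

Request:
{"op": "drive_tool", "data": {
  "increments": [
    {"delta_pos": [18,-23,1],"turn": -0.029,"jaw": -1.0},
    {"delta_pos": [19,-23,1],"turn": -0.029,"jaw": -1.0},
    {"delta_pos": [19,-22,1],"turn": -0.029,"jaw": -1.0},
    {"delta_pos": [20,-22,1],"turn": -0.029,"jaw": -1.0},
    {"delta_pos": [21,-21,1],"turn": -0.029,"jaw": -1.0},
    {"delta_pos": [21,-21,1],"turn": -0.029,"jaw": -1.0},
    {"delta_pos": [22,-20,1],"turn": -0.029,"jaw": -1.0},
    {"delta_pos": [22,-19,1],"turn": -0.029,"jaw": -1.0}
  ]
}}

```text
time: 5.03
tool_pos: [0.5762, -0.0635, 0.3575]
tcp_rot: [-2.894, -1.218, 0.004]
wrist_force: [0.3, 0.2, -0.7]
width: 0.513
grip_force: 32.2
```

Request:
{"op": "drive_tool", "data": {
  "increments": [
    {"delta_pos": [23,-19,1],"turn": -0.029,"jaw": -1.0},
    {"delta_pos": [23,-18,1],"turn": -0.029,"jaw": -1.0},
    {"delta_pos": [24,-17,1],"turn": -0.029,"jaw": -1.0},
    {"delta_pos": [24,-17,1],"turn": -0.029,"jaw": -1.0},
    {"delta_pos": [25,-16,1],"turn": -0.029,"jaw": -1.0},
    {"delta_pos": [25,-15,1],"turn": -0.029,"jaw": -1.0},
    {"delta_pos": [26,-15,1],"turn": -0.029,"jaw": -1.0},
    {"delta_pos": [26,-14,1],"turn": -0.029,"jaw": -1.0}
  ]
}}

```text
time: 5.7
tool_pos: [0.5961, 0.1716, 0.3494]
tcp_rot: [-2.734, -1.546, 0.005]
wrist_force: [-0.4, -0.8, -1.4]
width: 0.51
grip_force: 32.2
```

Request:
{"op": "drive_tool", "data": {
  "increments": [
    {"delta_pos": [27,-13,1],"turn": -0.029,"jaw": -1.0},
    {"delta_pos": [27,-12,1],"turn": -0.029,"jaw": -1.0},
    {"delta_pos": [27,-11,1],"turn": -0.029,"jaw": -1.0},
    {"delta_pos": [0,0,0],"turn": 0,"jaw": -1},
    {"delta_pos": [0,0,0],"turn": 0,"jaw": -1},
    {"delta_pos": [0,0,0],"turn": 0,"jaw": -1}
  ]
}}

```text
time: 6.2
tool_pos: [0.6048, 0.2582, 0.3468]
tcp_rot: [2.666, 1.662, -0.005]
wrist_force: [0.6, -0.4, -2.4]
width: 0.512
grip_force: 32.2
```

```bash
python3 plan.py .609 .2592 .246 -26.5 -1 25
```

```text
t 6.2 pos [0.6048 0.2582 0.3468] closing -26.11 tilt 0.18 D [   4.2    1.  -100.8] turn 0.007 F [ 0.6 -0.4 -2.4] w 0.5118476146513953 g 32.20933735370636 n 5
[{"delta_pos":[1,1,20],"turn":0.001,"jaw":-1.0},{"delta_pos":[1,1,20],"turn":0.001,"jaw":-1.0},{"delta_pos":[1,1,20],"turn":0.001,"jaw":-1.0},{"delta_pos":[1,1,20],"turn":0.001,"jaw":-1.0},{"delta_pos":[1,1,20],"turn":0.001,"jaw":-1.0}]
```

Request:
{"op": "drive_tool", "data": {
  "increments": [
    {"delta_pos": [1,1,20],"turn": 0.002,"jaw": -1.0},
    {"delta_pos": [1,1,20],"turn": 0.002,"jaw": -1.0},
    {"delta_pos": [1,1,20],"turn": 0.002,"jaw": -1.0},
    {"delta_pos": [1,1,20],"turn": 0.001,"jaw": -1.0},
    {"delta_pos": [0,1,20],"turn": 0,"jaw": -1.0},
    {"delta_pos": [0,0,10],"turn": 0,"jaw": -1.0},
    {"delta_pos": [0,0,0],"turn": 0,"jaw": -1},
    {"delta_pos": [0,0,0],"turn": 0,"jaw": -1}
  ]
}}

```text
time: 6.87
tool_pos: [0.6114, 0.2589, 0.2381]
tcp_rot: [-2.673, -1.651, 0.003]
wrist_force: [0.4, -0.7, -0.6]
width: 0.508
grip_force: 32.2
```

```bash
python3 plan.py .609 .2592 .22 -26.5 -1 25
python3 - <<'E'
from h import *
import pickle
a=cam('top');b=cam('side');pickle.dump((a,b),open('c1.pkl','wb'))
A=a['pixels'][180:280,150:290,::-1];B=b['pixels'][120:250,220:310,::-1]
cv2.imwrite('pics/p1.png',np.hstack([cv2.resize(A,(560,400),interpolation=2)[:,130:430],cv2.resize(B,None,fx=5,fy=5,interpolation=2)[150:550]]))
E
```

```text
t 6.8667 pos [0.6114 0.2589 0.2381] closing -26.6 tilt 0.11 D [ -2.4   0.3 -18.1] turn -0.002 F [ 0.4 -0.7 -0.6] w 0.507516003479286 g 32.21483767032623 n 1
[{"delta_pos":[-0.8,-2.2,18.1],"turn":-0.002,"jaw":-1.0}]
```

View pics/p1.png

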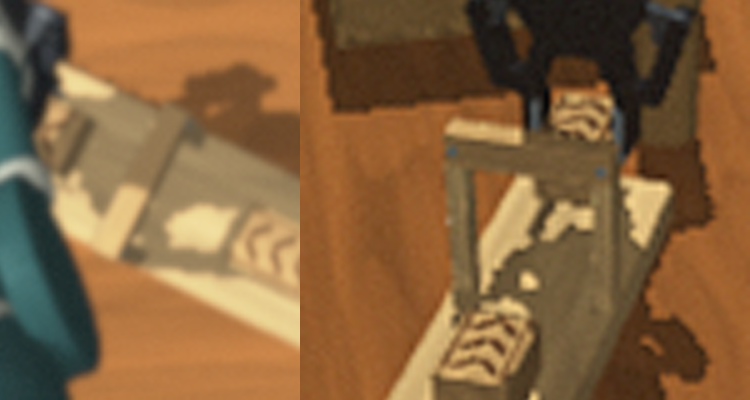

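The stamp hangs square over the empty pocket, with its near face visible under the bar at (575,180) and the arm clear of the bar. I'll correct laterally and lower it.

Request:
{"op": "drive_tool", "data": {
  "increments": [
    {"delta_pos": [-0.8,-2.2,9],"turn": -0.001,"jaw": -1.0},
    {"delta_pos": [0,0,9],"turn": 0,"jaw": -1.0},
    {"delta_pos": [0,0,3],"turn": 0,"jaw": -1.0},
    {"delta_pos": [0,0,0],"turn": 0,"jaw": -1},
    {"delta_pos": [0,0,0],"turn": 0,"jaw": -1},
    {"delta_pos": [0,0,0],"turn": 0,"jaw": -1}
  ]
}}

```text
time: 7.47
tool_pos: [0.6093, 0.2603, 0.2177]
tcp_rot: [2.671, 1.654, 0.0]
wrist_force: [0.7, 0.1, -0.9]
width: 0.508
grip_force: 32.2
```

```bash
python3 plan.py .609 .2592 .205 -26.5 -1 25
```

```text
t 7.4667 pos [0.6093 0.2603 0.2177] closing -26.46 tilt 0.01 D [ -0.3  -1.1 -12.7] turn 0.001 F [ 0.7  0.1 -0.9] w 0.5084922349606799 g 32.22008228302002 n 1
[{"delta_pos":[-1.1,0.2,12.7],"turn":0.001,"jaw":-1.0}]
```

Request:
{"op": "drive_tool", "data": {
  "increments": [
    {"delta_pos": [-0.8,0,3],"turn": 0,"jaw": -1.0},
    {"delta_pos": [0,0,3],"turn": 0,"jaw": -1.0},
    {"delta_pos": [0,0,2],"turn": 0,"jaw": -1.0},
    {"delta_pos": [0,0,0],"turn": 0,"jaw": -1},
    {"delta_pos": [0,0,0],"turn": 0,"jaw": -1}
  ]
}}

```text
time: 7.88
tool_pos: [0.6088, 0.2594, 0.2093]
tcp_rot: [-2.671, -1.654, 0.001]
wrist_force: [0.5, -1.3, -0.2]
width: 0.512
grip_force: 32.2
```

Request:
{"op": "drive_tool", "data": {
  "increments": [
    {"delta_pos": [0,0,3],"turn": 0,"jaw": -1.0},
    {"delta_pos": [0,0,3],"turn": 0,"jaw": -1.0},
    {"delta_pos": [0,0,2],"turn": 0,"jaw": -1.0},
    {"delta_pos": [0,0,0],"turn": 0,"jaw": -1},
    {"delta_pos": [0,0,0],"turn": 0,"jaw": -1}
  ]
}}

```text
time: 8.3
tool_pos: [0.6088, 0.2594, 0.2013]
tcp_rot: [-2.671, -1.654, 0.001]
wrist_force: [-0.0, 0.3, -0.7]
width: 0.51
grip_force: 32.2
```

Request:
{"op": "drive_tool", "data": {
  "increments": [
    {"delta_pos": [0,0,1],"turn": 0,"jaw": -1.0},
    {"delta_pos": [0,0,1],"turn": 0,"jaw": -1},
    {"delta_pos": [0,0,0],"turn": 0,"jaw": -1},
    {"delta_pos": [0,0,0],"turn": 0,"jaw": -1}
  ]
}}

```text
time: 8.63
tool_pos: [0.6089, 0.2595, 0.1997]
tcp_rot: [-2.671, -1.654, 0.0]
wrist_force: [-0.1, 0.3, -1.0]
width: 0.512
grip_force: 32.2
```

Request:
{"op": "drive_tool", "data": {
  "increments": [
    {"delta_pos": [0,0,1],"turn": 0,"jaw": -1.0},
    {"delta_pos": [0,0,0],"turn": 0,"jaw": -1},
    {"delta_pos": [0,0,0],"turn": 0,"jaw": -1}
  ]
}}

```text
time: 8.88
tool_pos: [0.6091, 0.2596, 0.1991]
tcp_rot: [2.671, 1.654, 0.001]
wrist_force: [-0.3, 0.3, 1.2]
width: 0.51
grip_force: 32.4
```

Contact with the pocket floor is felt at the expected height, so I'll release and rise.

Request:
{"op": "drive_tool", "data": {
  "increments": [
    {"delta_pos": [0,0,0],"turn": 0,"jaw": 0.3},
    {"delta_pos": [0,0,0],"turn": 0,"jaw": 0.5},
    {"delta_pos": [0,0,0],"turn": 0,"jaw": 0.6},
    {"delta_pos": [0,0,0],"turn": 0,"jaw": 0.6},
    {"delta_pos": [0,0,-10],"turn": 0,"jaw": 0.6},
    {"delta_pos": [0,0,-25],"turn": 0,"jaw": 0.6},
    {"delta_pos": [0,0,-35],"turn": 0,"jaw": 0.6},
    {"delta_pos": [0,0,-35],"turn": 0,"jaw": 0.6}
  ]
}}

```text
time: 9.55
tool_pos: [0.6083, 0.2592, 0.304]
tcp_rot: [-2.671, -1.654, 0.004]
wrist_force: [0.6, 0.5, -0.2]
width: 0.801
grip_force: 0.0
```

Request:
{"op": "drive_tool", "data": {
  "increments": [
    {"delta_pos": [0,0,-35],"turn": 0,"jaw": 0.6},
    {"delta_pos": [0,0,-15],"turn": 0,"jaw": 0.6},
    {"delta_pos": [0,0,0],"turn": 0,"jaw": 0.6}
  ]
}}

```text
time: 9.8
tool_pos: [0.6106, 0.2602, 0.3614]
tcp_rot: [2.669, 1.653, 0.018]
wrist_force: [0.6, 1.1, 0.2]
width: 0.8
grip_force: 0.0
```

```bash
python3 plan.py .5688 .1787 .355 63.5 0.6 30
python3 - <<'E'
from h import *
a=cam('top');b=cam('side')
A=a['pixels'][185:270,165:285,::-1];B=b['pixels'][160:250,220:310,::-1]
cv2.imwrite('pics/r1.png',np.hstack([cv2.resize(A,None,fx=4,fy=4,interpolation=2)[:,:340],cv2.resize(B,None,fx=5,fy=5,interpolation=2)[:340]]))
E
```

```text
t 9.8 pos [0.6106 0.2602 0.3614] closing -26.47 tilt 0.67 D [-41.8 -81.5  -6.4] turn -1.57 F [0.6 1.1 0.2] w 0.8004307221077784 g 0.0 n 14
[{"delta_pos":[-7,0,0],"turn":-0.112,"jaw":0.6},{"delta_pos":[-6,-1,0],"turn":-0.112,"jaw":0.6},{"delta_pos":[-6,-2,0],"turn":-0.112,"jaw":0.6},{"delta_pos":[-6,-2,0],"turn":-0.112,"jaw":0.6},{"delta_pos":[-6,-3,0],"turn":-0.112,"jaw":0.6},{"delta_pos":[-5,-4,0],"turn":-0.112,"jaw":0.6},{"delta_pos":[-5,-4,0],"turn":-0.112,"jaw":0.6},{"delta_pos":[-5,-5,0],"turn":-0.112,"jaw":0.6}]
[{"delta_pos":[-4,-5,0],"turn":-0.112,"jaw":0.6},{"delta_pos":[-3,-6,0],"turn":-0.112,"jaw":0.6},{"delta_pos":[-3,-6,0],"turn":-0.112,"jaw":0.6},{"delta_pos":[-2,-6,0],"turn":-0.112,"jaw":0.6},{"delta_pos":[-1,-6,0],"turn":-0.112,"jaw":0.6},{"delta_pos":[-1,-7,0],"turn":-0.112,"jaw":0.6}]
```

View pics/r1.png

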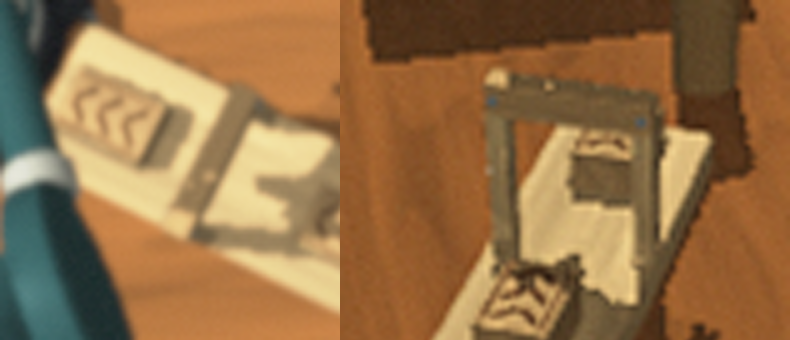

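The stamp sits flat and square in its pocket, with its top at (110,115) in the left view and even shadows; the caddy has not moved. On to the handle.

Request:
{"op": "drive_tool", "data": {
  "increments": [
    {"delta_pos": [-7,0,0],"turn": -0.112,"jaw": 0.6},
    {"delta_pos": [-6,-1,0],"turn": -0.112,"jaw": 0.6},
    {"delta_pos": [-6,-2,0],"turn": -0.112,"jaw": 0.6},
    {"delta_pos": [-6,-2,0],"turn": -0.112,"jaw": 0.6},
    {"delta_pos": [-6,-3,0],"turn": -0.112,"jaw": 0.6},
    {"delta_pos": [-5,-4,0],"turn": -0.112,"jaw": 0.6},
    {"delta_pos": [-5,-4,0],"turn": -0.112,"jaw": 0.6},
    {"delta_pos": [-5,-5,0],"turn": -0.112,"jaw": 0.6}
  ]
}}

```text
time: 10.57
tool_pos: [0.5829, 0.213, 0.3505]
tcp_rot: [-1.682, -2.649, 0.006]
wrist_force: [0.6, 0.6, -1.0]
width: 0.799
grip_force: 0.0
```

Request:
{"op": "drive_tool", "data": {
  "increments": [
    {"delta_pos": [-4,-5,0],"turn": -0.112,"jaw": 0.6},
    {"delta_pos": [-3,-6,0],"turn": -0.112,"jaw": 0.6},
    {"delta_pos": [-3,-6,0],"turn": -0.112,"jaw": 0.6},
    {"delta_pos": [-2,-6,0],"turn": -0.112,"jaw": 0.6},
    {"delta_pos": [-1,-6,0],"turn": -0.112,"jaw": 0.6},
    {"delta_pos": [-1,-7,0],"turn": -0.112,"jaw": 0.6},
    {"delta_pos": [0,0,0],"turn": 0,"jaw": 0.6},
    {"delta_pos": [0,0,0],"turn": 0,"jaw": 0.6}
  ]
}}

```text
time: 11.23
tool_pos: [0.5651, 0.1784, 0.3515]
tcp_rot: [-0.728, -3.053, 0.003]
wrist_force: [0.1, 0.1, -0.4]
width: 0.796
grip_force: 0.0
```

```bash
python3 plan.py .5688 .1787 .277 63.5 0.6 25
```

```text
t 11.2333 pos [0.5651 0.1784 0.3515] closing 63.16 tilt 0.21 D [  3.7   0.3 -74.5] turn -0.006 F [ 0.1  0.1 -0.4] w 0.7960953970129746 g 0.0 n 3
[{"delta_pos":[-1,1,25],"turn":-0.002,"jaw":0.6},{"delta_pos":[-1,1,25],"turn":-0.002,"jaw":0.6},{"delta_pos":[-1,1,25],"turn":-0.002,"jaw":0.6}]
```

Request:
{"op": "drive_tool", "data": {
  "increments": [
    {"delta_pos": [-1,1,18],"turn": -0.002,"jaw": 0.6},
    {"delta_pos": [-1,1,18],"turn": -0.002,"jaw": 0.6},
    {"delta_pos": [-1,0,18],"turn": -0.002,"jaw": 0.6},
    {"delta_pos": [0,0,12],"turn": 0,"jaw": 0.6},
    {"delta_pos": [0,0,8],"turn": 0,"jaw": 0.6},
    {"delta_pos": [0,0,0],"turn": 0,"jaw": 0.6},
    {"delta_pos": [0,0,0],"turn": 0,"jaw": 0.6},
    {"delta_pos": [0,0,0],"turn": 0,"jaw": 0.6}
  ]
}}

```text
time: 11.9
tool_pos: [0.5699, 0.1794, 0.2806]
tcp_rot: [0.715, 3.058, 0.001]
wrist_force: [0.3, 0.0, -0.8]
width: 0.803
grip_force: 0.0
```

```bash
python3 plan.py .5688 .1787 .275 63.5 0.6 25
```

```text
t 11.9 pos [0.5699 0.1794 0.2806] closing 63.69 tilt 0.08 D [-1.1 -0.7 -5.6] turn 0.003 F [ 0.3  0.  -0.8] w 0.803150395917415 g 0.0 n 1
[{"delta_pos":[0.7,-1.1,5.6],"turn":0.003,"jaw":0.6}]
```

Centre it, close gently to let it settle, then firm up the grip.

Request:
{"op": "drive_tool", "data": {
  "increments": [
    {"delta_pos": [0.7,-1.1,5.6],"turn": 0.003,"jaw": 0.6},
    {"delta_pos": [0,0,0],"turn": 0,"jaw": 0},
    {"delta_pos": [0,0,0],"turn": 0,"jaw": -0.3},
    {"delta_pos": [0,0,0],"turn": 0,"jaw": -0.45},
    {"delta_pos": [0,0,0],"turn": 0,"jaw": -1},
    {"delta_pos": [0,0,0],"turn": 0,"jaw": -1},
    {"delta_pos": [0,0,0],"turn": 0,"jaw": -1},
    {"delta_pos": [0,0,0],"turn": 0,"jaw": -1}
  ],
  "grip_force": 25
}}

```text
time: 12.57
tool_pos: [0.5685, 0.1788, 0.2746]
tcp_rot: [0.719, 3.057, 0.001]
wrist_force: [0.5, 1.3, 1.7]
width: 0.203
grip_force: 26.3
```

Request:
{"op": "drive_tool", "data": {
  "increments": [
    {"delta_pos": [0,0,0],"turn": 0,"jaw": -1},
    {"delta_pos": [0,0,0],"turn": 0,"jaw": -1},
    {"delta_pos": [0,0,0],"turn": 0,"jaw": -1}
  ],
  "grip_force": 80
}}

```text
time: 12.82
tool_pos: [0.5686, 0.1787, 0.2747]
tcp_rot: [0.719, 3.057, 0.001]
wrist_force: [-0.2, 0.2, 4.5]
width: 0.198
grip_force: 79.3
```

Request:
{"op": "drive_tool", "data": {
  "increments": [
    {"delta_pos": [0,0,-3],"turn": 0,"jaw": -1},
    {"delta_pos": [0,0,-6],"turn": 0,"jaw": -1},
    {"delta_pos": [0,0,-8],"turn": 0,"jaw": -1},
    {"delta_pos": [0,0,-8],"turn": 0,"jaw": -1},
    {"delta_pos": [0,0,-8],"turn": 0,"jaw": -1},
    {"delta_pos": [0,0,-8],"turn": 0,"jaw": -1},
    {"delta_pos": [0,0,-8],"turn": 0,"jaw": -1},
    {"delta_pos": [0,0,-8],"turn": 0,"jaw": -1}
  ]
}}

```text
time: 13.48
tool_pos: [0.5683, 0.1785, 0.3322]
tcp_rot: [0.719, 3.058, 0.0]
wrist_force: [-0.6, -0.1, -5.6]
width: 0.196
grip_force: 78.1
```

Request:
{"op": "drive_tool", "data": {
  "increments": [
    {"delta_pos": [0,0,-8],"turn": 0,"jaw": -1},
    {"delta_pos": [0,0,-8],"turn": 0,"jaw": -1},
    {"delta_pos": [0,0,-8],"turn": 0,"jaw": -1},
    {"delta_pos": [0,0,-8],"turn": 0,"jaw": -1},
    {"delta_pos": [0,0,-7],"turn": 0,"jaw": -1},
    {"delta_pos": [0,0,-4],"turn": 0,"jaw": -1},
    {"delta_pos": [0,0,0],"turn": 0,"jaw": -1},
    {"delta_pos": [0,0,0],"turn": 0,"jaw": -1}
  ]
}}

```text
time: 14.15
tool_pos: [0.5683, 0.1785, 0.3743]
tcp_rot: [0.719, 3.058, 0.0]
wrist_force: [0.3, -0.1, -5.8]
width: 0.198
grip_force: 78.2
```

Request:
{"op": "drive_tool", "data": {
  "increments": [
    {"delta_pos": [0,0,0],"turn": 0,"jaw": -1},
    {"delta_pos": [0,0,0],"turn": 0,"jaw": -1},
    {"delta_pos": [0,0,0],"turn": 0,"jaw": -1},
    {"delta_pos": [0,0,0],"turn": 0,"jaw": -1}
  ]
}}

```text
time: 14.48
tool_pos: [0.5682, 0.1785, 0.3735]
tcp_rot: [-0.719, -3.057, 0.001]
wrist_force: [-1.0, -0.5, -4.6]
width: 0.198
grip_force: 78.2
```

```bash
python3 plan.py .5688 .1787 .3747 63.5 -1 25
python3 - <<'E'
from h import *
b=cam('side')
save(b,'l1.png',(190,90,320,250),4)
print(bot.read_state()['torque'],bot.read_state()['joint_vel'].round(4))
E
```

```text
t 14.4833 pos [0.5682 0.1785 0.3735] closing 63.54 tilt 0.05 D [0.6 0.2 1.2] turn 0.001 F [-1.  -0.5 -4.6] w 0.19821854757717575 g 78.19985747337341 n 1
[{"delta_pos":[-0.5,0.5,-1.2],"turn":0.001,"jaw":-1.0}]
[ 0.02511161 -0.03101057  0.05401355] [ 0.0008 -0.001  -0.0009 -0.0014  0.0014 -0.0007]
```

View pics/l1.png

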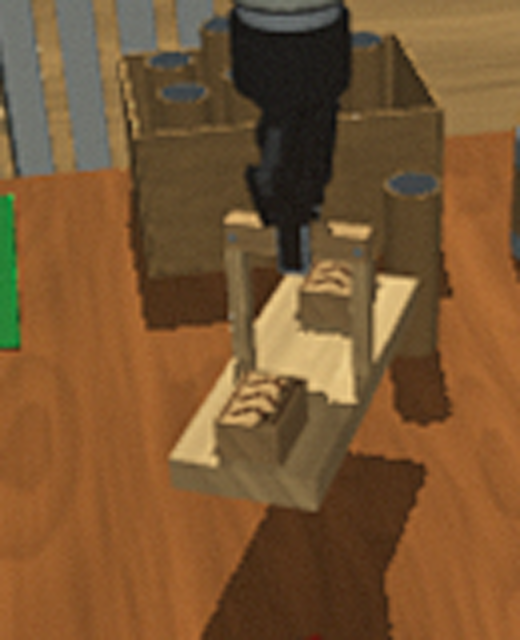

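The caddy hangs clear of the table with both blocks in their pockets. I read deck-top corners at near-left (172,460), near-right (320,487) and far-right (420,280), and will check levelness against the projection.

Run:
```python
from h import *
import pickle
a,b=pickle.load(open('c0.pkl','rb'))
x=np.radians(-116.5);X=np.array([np.cos(x),np.sin(x),0]);Y=np.array([-X[1],X[0],0])
for sx,sy in((1,-1),(1,1),(-1,1)):
  p=np.array([.5683,.1785,.123])+.135*sx*X+.05*sy*Y; print((proj(b,p)-[190,90])*4, (proj(b,p+[0,0,.005])-[190,90])*4)
```

```text
[168.29013829 459.59389344] [167.60785299 453.29957721]
[315.86484715 481.76320893] [315.60657629 475.40288431]
[416.59691301 279.96726628] [416.63083268 274.19683017]
```

It is level to within about 1° and still, so I'm handing in.

```bash
python3 -c "
from workcell import bot
print(bot.finish_job())"
```

```text
the job is handed in; nothing more can be done
None
```

The stamp is seated and released in the empty pocket, and the caddy is held by its handle bar about 10 cm above the table, level to about 1° and still with both blocks in their pockets; I handed the job in at about 14.5 s.

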